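# Index the mould carriage onto its stop pin and start the filler

### The job

At the chocolate filling station, push the red plate of the sprung mould carriage, with the fingertips and towards the nozzle bar, until the carriage has gone past its stop pin; then let go so that it springs back and latches against the pin at mid position. Once it has latched, press the green start button down and let it come up again. Nothing is to be grasped: leave the mould in the carriage and the stop pin untouched, and do not disturb the other things on the bench.

Things in the scene. Friction and masses are not known exactly. Their poses are not given: they have to be found in the camera images.
- machine: filling station fixed to the bench: an aluminium bed with a blue sprung carriage on it. Origin on the bench under the bed; its x axis is the direction in which the carriage is pushed (towards the white nozzle bar), z up. The bed is 22 mm high and spans x -150 to 210 mm, y -100 to 100 mm of this frame
- carriage (a joint): travel along the station's x in m: 0 home, 0.090 rigid far end. Pushing takes 6 to 10 N (spring) plus about 4 N at 0.1 m/s. It lifts the stop pin from 0.005 to 0.040; from 0.045 on the pin has dropped behind its tooth. Let go between 0.050 and 0.090 it comes back in under 1 s and stays latched at 0.045; let go earlier, it returns home. Pushing to 0.075 is ample
- carriage_push (a point): centre of the flat front face of the red push plate, at the carriage's end away from the nozzle bar; pushed along the station's x. The face is upright, 100 mm wide, from 26 to 64 mm above the bench; this point is 45 mm above the bench, the bed under it 22 mm high. Moves with the carriage
- carriage_seat (a point): centre of the carriage's floor, on which the mould lies, 34 mm above the bench; moves with the carriage; axes as the station's
- nozzle_bar (a point): centre of the white nozzle bar's top, 123 mm above the bench; the bar bridges the bed across its whole width (y), 34 mm along x, from 97 mm above the bench; a copper pipe on it reaches 142 mm
- pin_bracket (a point): top of the grey bracket beside the carriage that guides the stop pin, 100 mm above the bench, 26 mm along x and about 40 mm along y; the yellow pin knob over it reaches 114 mm, 125 mm when lifted
- stop_pin (a joint): height of the spring-loaded steel stop pin (yellow knob on top) in m: 0 is down, about 0.010 when it rides on the carriage's brass ramp. It drops by itself; not to be touched
- mould: loose frosted polycarbonate chocolate mould with dark brown wells, 190 x 115 x 24 mm, lying in the carriage behind the red plate, its top 58 mm above the bench; origin at the centre of its underside, x along its length. Not to be touched
- start (a joint): travel of the green start button in m: 0 is up, 0.006 fully down; sprung, 5 N fully down. It counts as pressed from 0.004
- start_top (a point): centre of the top of the green start button, 34 mm across, pressed straight down; it sits on a grey control box 90 x 90 x 50 mm, fixed to the bench past the nozzle-bar end of the station, to the robot's left. It moves with the button
- nozzle: small bright steel piping nozzle, a cone 32 mm across and 45 mm tall, standing on its wide end beside the station; bystander; origin at its underside
- cup: white plastic cup, 56 mm across, 55 mm tall, standing beside the station; bystander; origin at its underside
- spatula: spatula with red handle, lying flat beyond the station; bystander; origin at its underside
- bowl: green plastic mixing bowl, 170 mm across, 70 mm tall, to the robot's right; bystander; origin at its underside
- jar: amber jar, 70 mm across, 90 mm tall, to the right; bystander; origin at its underside
- mould_stack: three stacked moulds, 200 x 120 x 78 mm, standing to the left beyond the control box; bystander; origin at its underside
- bottle: clear bottle with green cap, 60 mm across, 170 mm tall, to the left; bystander; origin at its underside

How it is judged:
On the way, in this order (a step that is already met when the one before it is completed fails the run):
1. the carriage is pushed past its stop pin (travel over 50 mm) (value of joint carriage above 0.05 m), for 0.02 s.
2. the carriage is let go and has latched at mid position (41 to 49 mm), at rest, the pin down, not touched (value of joint carriage between 0.041 and 0.049 m and velocity of joint carriage between -0.01 and 0.01 m/s and value of joint stop_pin below 0.003 m and contact force between each of the arm, the fingers and carriage below 0.2 N), for 0.2 s.
3. the start button is pressed (4 mm or more) (value of joint start above 0.004 m), for 0.02 s.
At the end, for the whole second after the job is handed in: the carriage rests latched at mid position (travel 41 to 49 mm) with the stop pin down (under 3 mm), the start button is up again (under 1.5 mm), the mould lies in its carriage (within 8 mm of its seat's centre, not raised 6 mm) (value of joint carriage between 0.041 and 0.049 m and value of joint stop_pin below 0.003 m and velocity of joint carriage between -0.01 and 0.01 m/s and value of joint start below 0.0015 m and horizontal distance between mould and carriage_seat below 0.008 m and z of mould in the frame of carriage_seat below 0.006 m); the robot touches nothing.
It fails at once if the start button is pressed while the carriage is not at its latched position (value of joint start above 0.003 m and not (value of joint carriage between 0.041 and 0.049 m)).
It fails at once if the mould is lifted out of the carriage (over 10 mm) (z of mould in the frame of carriage_seat above 0.01 m).
It fails at once if the mould is touched (over 1 N) (contact force between any of the fingers, the arm and mould above 1 N).
It fails at once if the stop pin is touched (over 1 N) (contact force between any of the fingers, the arm and stop_pin above 1 N).
It fails at once if another thing on the bench is moved (over 20 mm) (distance of any of nozzle, cup, spatula, bowl, jar, mould_stack, bottle from where it was at the start of the episode above 0.02 m).
It also fails if it takes over 48 s, if anything falls off the work surface, if the arm or the gripper's body presses on something with over 40 N, if the wrist force passes 120 N, or if a joint passes its speed limit or range.

### The arm

A 6-joint arm with a two-finger parallel gripper is mounted at the origin on the work surface. World frame = base frame: x ahead of the robot, y to its left, z up, the work surface at z = 0. Lengths are in m, angles in rad, forces in N, time in s.
With the tool pointing down it reaches from about 0.35 to 0.85 m from the base axis. Payload 8.1 kg.
Tool frame: the origin (TCP) lies between the finger pads; the fingertips stand 8 mm ahead of it and the grasp point (between the pads) lies 11 mm behind it; z points along the fingers, y is the line along which they close (so a half turn about z gives the same grasp; the last joint's range is limited). The gripper opens to 85 mm and grips with 20 to 120 N. Pads are 22 mm wide; open, the fingers measure 114 mm over their backs; the gripper's body (76 mm by 85 mm) begins 54 mm behind the grasp point. The pads swing forward as they close: fully open they stand 13 mm farther back than shut.
Start: joints at [1.111, 0.13, 1.488, -0, 1.523, -0.085], TCP at [0.22, 0.558, 0.239] pointing down, gripper open.
Joint ranges: [-2.96, 2.96], [-0.89, 2.26], [0.02, 2.5], [-1.34, 4.48], [0, 2.73], [-2.66, 2.66]. Speed limits (rad/s): [2.39, 2.39, 2.79, 3.14, 3.14, 3.14].

### API

Orientations are given as a 3x3 rotation matrix whose columns are the frame's x, y, z axes.
In Python, from rig import sensors, imaging, ticket gives the robot as it stands.
- The arm moves only by the tool servo_tool, never from a script. Its argument "motion" is a list of rows, each a list of 2 entries, a list of its own where there are three numbers: the shift along the tool's x, y, z in units of 3 cm (1.0 is 3 cm), then the turn, a rotation vector about the tool's x, y, z in units of 5 degrees (1.0 is 5 degrees). A call has 1 to 20 rows; each row shifts and turns the commanded pose from where the row before left it, along the tool's axes as they then stand; what a row does not reach is not made up. A row lasts 1/12 s, in which the tool goes at most 41.7 mm and 7.16 degrees, less where a joint would pass 70% of its speed; a pose out of reach is approached as far as the arm can. A call with a number of a shift or a turn outside -1 to 1 is refused whole. A call with a gripper value outside its range is refused whole. "grip" is the finger opening in mm, from 0 to 85.4, set as the call begins (left out, the last holds). The fingers move at their own pace and stop on an object; "force" is the grip in N (left out, the last holds). Time passes only in rows, so rows that do not move let the fingers close. It gives the time, the measured TCP pose, the force, the opening and the grip force at its end, in the units of the state.
- sensors.sense(): the state, without advancing time (a new reading comes with each control period).
- imaging.snapshot(name): name is "side" or "top"; returns a dict with "color" (400x640x3 uint8, blue, green, red), "range_z" (400x640 float32, m along the optical axis (not along the pixel's ray), 0 where there is no reading), "fx", "fy", "cx", "cy" (pixels), "R" (3x3) and "t" (3): a world point X has camera coordinates R X + t. Camera axes: x right, y down, z forward; pixel columns grow to the right and rows downward; lengths in m; the calibration is good to about 2 mm. A picture is of the moment at which its call begins.
- ticket.close_job(): hands the job in; it is judged then, once.
The state is a dict: "t": time; "joint_pos": joint angles; "qd": joint speeds; "effort": joint torques, N m; "tcp_pos": TCP position; "tool_rot": TCP orientation; "wrist_force": force on the tool from outside, world axes, zero at the start; "torque": the same for the moment, N m; "finger_gap": finger opening in m; "finger_force": force on a finger pad.
Only numpy, scipy, OpenCV 4.12 (cv2) and the standard library are available. Lean on these libraries where they do the work, as an engineer would, in place of code of your own. Each camera call takes 0.05 s, during which the arm holds its last target. There are 200 camera calls.

## Working session

There is one attempt and no reset: what is moved stays moved. The work goes in short steps, Python scripts to look and compute and a tool call to move; the robot and the scene stay as the last step left them, time stands still between calls to the robot, and variables do not carry over. Pictures are saved under pics/ and viewed, at most 10 in all, crops included, and the job is handed in when it is done.

Besides the shell and the picture viewer there is one more tool, called as a command line: name --argument value ..., lists and objects as JSON in quotes. servo_tool: Moves the arm, as the interface text tells. Shifts and turns lie within -1 to 1; 1 stands for 3 cm of shift or 5 degrees of turn. Its arguments: {"type":"object","properties":{"motion":{"type":"array","items":{"type":"array"}},"grip":{"type":"number"},"force":{"type":"number"}},"required":["motion"]}

```bash
mkdir -p pics; cat > h.py <<'E'
import numpy as np, cv2
from rig import sensors, imaging, ticket
def pts(s):
    z=s["range_z"]; v,u=np.mgrid[:z.shape[0],:z.shape[1]]
    c=np.stack([(u-s["cx"])/s["fx"]*z,(v-s["cy"])/s["fy"]*z,z],-1)
    p=(c-s["t"])@s["R"]; p[z==0]=np.nan
    return p
E
python3 - <<'E'
from h import *
for n in("top","side"):
    s=imaging.snapshot(n); cv2.imwrite(f"pics/{n}0.png",s["color"]); np.savez(f"{n}0.npz",**s)
    print(n,s["R"].round(3).tolist(),s["t"],s["fx"], -np.array(s["R"]).T@s["t"])
s=sensors.sense();print(s["t"],s["tcp_pos"],s["tool_rot"])
E
```

```text
top [[0.01, -1.0, -0.022], [-0.997, -0.008, -0.081], [0.081, 0.022, -0.996]] [0.03924253 0.59882467 1.61639266] 448.24124581914793 [0.46602793 0.0080428  1.66000285]
side [[0.949, -0.314, -0.018], [-0.248, -0.711, -0.658], [0.194, 0.629, -0.753]] [-0.57386396  0.21967411  1.4143309 ] 460.5473439224955 [ 0.32496232 -0.91295617  1.19950781]
0.1 [0.21940014 0.5579253  0.23833589] [[-9.30597988e-01  3.66042103e-01 -7.50925920e-04]
 [ 3.66042846e-01  9.30596757e-01 -1.52034899e-03]
 [ 1.42297483e-04 -1.68970477e-03 -9.99998562e-01]]
```

View pics/top0.png

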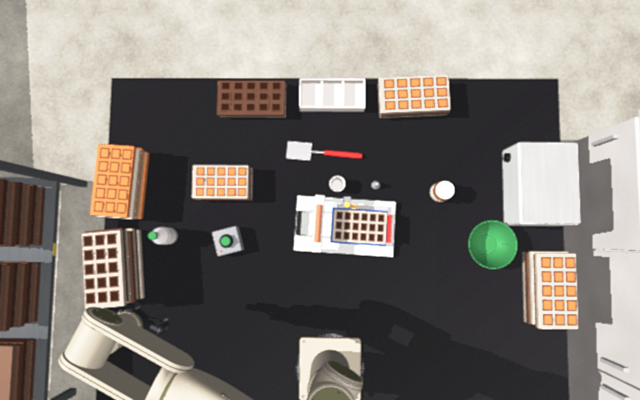

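View pics/side0.png

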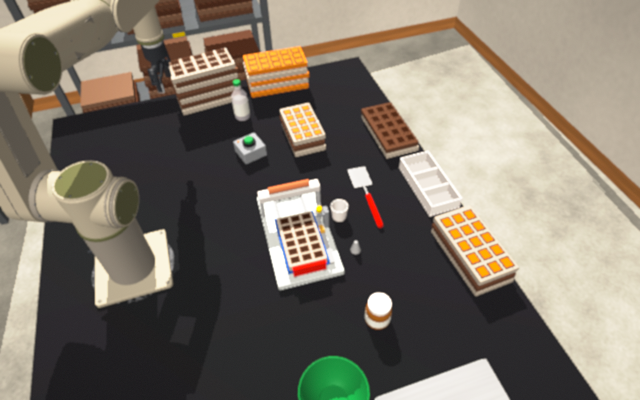

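The top view shows the station at about (345,227), its red plate at (389,230) and the nozzle bar at (318,222). The push is therefore roughly towards +y. The green button is at (226,240), the cup at (337,184), the steel nozzle at (376,185) and the arm at lower left. The side view agrees: red plate (309,267), button (249,142).

```bash
python3 - <<'E'
from h import *
for n in("top","side"):
    s=dict(np.load(f"{n}0.npz")); p=pts(s); hsv=cv2.cvtColor(s["color"],cv2.COLOR_BGR2HSV)
    H,S,V=[hsv[...,i].astype(int) for i in range(3)]
    def blob(m,name,zmin,zmax):
        m=m&(p[...,2]>zmin)&(p[...,2]<zmax)&(p[...,0]>.3)&(p[...,0]<.7)&(p[...,1]>-.35)&(p[...,1]<.4)
        k,l,st,c=cv2.connectedComponentsWithStats(m.astype(np.uint8))
        for i in range(1,k):
            if st[i,4]<8: continue
            q=p[l==i]; r=cv2.minAreaRect(q[:,:2].astype(np.float32)*1000)
            print(n,name,st[i,4],c[i].round(1),"med",np.median(q,0).round(4),"rect",[np.round(a,1) for a in r],"z",np.percentile(q[:,2],[5,95]).round(3))
    blob(((H<8)|(H>172))&(S>150)&(V>90),"red",.03,.09)
    blob((H>50)&(H<85)&(S>100),"green",.03,.09)
    blob((H>100)&(H<125)&(S>110),"blue",.02,.09)
    blob((H>20)&(H<33)&(S>120),"yellow",.07,.14)
    blob((H>5)&(H<20)&(S>80),"copper",.11,.16)
    blob((V>120)&(S<60),"bed",.015,.028)
    blob((V>120)&(S<60),"bar",.11,.13)
    blob((V>60),"box",.045,.058)
E
```

```text
top red 86 [388.5 228.1] med [ 0.5028 -0.2052  0.0645] rect [array([ 502.6, -207.2]), array([10.6, 92.4]), np.float64(86.8)] z [0.053 0.07 ]
top green 84 [225.5 240.5] med [0.4527 0.3717 0.0707] rect [array([452.6, 373.6]), array([32. , 35.8]), np.float64(0.5)] z [0.062 0.077]
top blue 8 [332.9 210.4] med [ 0.5642 -0.0093  0.0449] rect [array([564.3,  -8.9]), array([ 3.5, 19.5]), np.float64(76.2)] z [0.036 0.051]
top blue 10 [332.  224.5] med [ 0.5137 -0.0061  0.0458] rect [array([513.8,  -6.1]), array([32.2,  0.1]), np.float64(0.6)] z [0.037 0.051]
top yellow 18 [346.9 204.4] med [ 0.5812 -0.0566  0.1146] rect [array([580.4, -56. ]), array([12.5, 14.1]), np.float64(47.0)] z [0.108 0.121]
top copper 186 [317.9 223. ] med [0.5155 0.0423 0.1411] rect [array([515.9,  42.5]), array([ 16.8, 123.2]), np.float64(86.9)] z [0.136 0.147]
top bed 9 [341.2 181.4] med [ 0.674  -0.0417  0.0232] rect [array([672.6, -38.7]), array([29. ,  6.4]), np.float64(39.3)] z [0.016 0.027]
top bed 9 [375.6 186.1] med [ 0.6566 -0.166   0.0226] rect [array([ 656.8, -163.9]), array([21.1,  7.7]), np.float64(69.2)
[... 6578 characters left out ...]
e box 32 [288.8 218.3] med [ 0.4952 -0.0182  0.0561] rect [array([497.8, -20.2]), array([34. , 28.4]), np.float64(9.8)] z [0.053 0.058]
side box 16 [325.2 222.3] med [ 0.6009 -0.0694  0.0516] rect [array([599.4, -67.3]), array([10.4, 14.7]), np.float64(55.8)] z [0.045 0.058]
side box 16 [297.2 243.2] med [ 0.4935 -0.1195  0.0568] rect [array([ 492.6, -120.7]), array([11.1, 25.9]), np.float64(0.7)] z [0.055 0.058]
side box 33 [303.  260.8] med [ 0.4904 -0.186   0.0566] rect [array([ 491.5, -185.9]), array([19. , 34.4]), np.float64(66.6)] z [0.053 0.058]
side box 83 [308.4 269. ] med [ 0.4976 -0.2149  0.0518] rect [array([ 500.3, -215.6]), array([ 8.8, 97.9]), np.float64(84.5)] z [0.046 0.057]
```

servo_tool --motion '[[[0,0,0],[0,0,0.95]],[[0,0,0],[0,0,0.95]],[[0,0,0],[0,0,0.95]],[[0,0,0],[0,0,0.95]],[[0,0,0],[0,0,0.95]],[[0,0,0],[0,0,0.95]],[[0,0,0],[0,0,0.95]],[[0,0,0],[0,0,0.95]],[[0,0,0],[0,0,0.95]],[[0,0,0],[0,0,0.95]],[[0,0,0],[0,0,0.95]],[[0,0,0],[0,0,0.95]],[[0,0,0],[0,0,0.95]],[[0,0,0],[0,0,0.95]],[[0,0,0],[0,0,0.95]],[[0,0,0],[0,0,0]]]' --grip 0

```text
t: 1.43
tcp_pos: [0.2195, 0.5581, 0.2387]
tool_rot: [[0.051, 0.999, -0.0], [0.999, -0.051, -0.001], [-0.001, -0.0, -1.0]]
wrist_force: [0.4, -0.3, -0.6]
finger_gap: 0.0001
finger_force: 0.0
```

servo_tool --motion '[[[-1,0.4,0],[0,0,0]],[[-1,0.4,0],[0,0,0]],[[-1,0.4,0],[0,0,0]],[[-1,0.4,0],[0,0,0]],[[-1,0.4,0],[0,0,0]],[[-1,0.4,0],[0,0,0]],[[-1,0.4,0],[0,0,0]],[[-1,0.4,0],[0,0,0]],[[-1,0.4,0],[0,0,0]],[[-1,0.4,0],[0,0,0]],[[-1,0.4,0],[0,0,0]],[[-1,0.4,0],[0,0,0]],[[-1,0.4,0],[0,0,0]],[[-1,0.4,0],[0,0,0]],[[-1,0.4,0],[0,0,0]],[[-1,0.4,0],[0,0,0]],[[-1,0.4,0],[0,0,0]],[[-1,0.4,0],[0,0,0]],[[-1,0.4,0],[0,0,0]],[[0,0,0],[0,0,0]]]'

```text
t: 3.1
tcp_pos: [0.4211, -0.0264, 0.2391]
tool_rot: [[0.049, 0.999, 0.0], [0.999, -0.049, -0.002], [-0.002, 0.0, -1.0]]
wrist_force: [0.7, 0.8, 0.1]
finger_gap: 0.0001
finger_force: 0.0
```

servo_tool --motion '[[[-0.99,0.38,0],[0,0,0]],[[-0.99,0.38,0],[0,0,0]],[[-0.99,0.38,0],[0,0,0]],[[-0.99,0.38,0],[0,0,0]],[[-0.99,0.38,0],[0,0,0]],[[-0.99,0.38,0],[0,0,0]],[[-0.99,0.38,0],[0,0,0]],[[-0.99,0.38,0],[0,0,0]],[[0,0,0.9],[0,0,0]],[[0,0,0.9],[0,0,0]],[[0,0,0.9],[0,0,0]],[[0,0,0.9],[0,0,0]],[[0,0,0.9],[0,0,0]],[[0,0,0.9],[0,0,0]],[[0,0,0.9],[0,0,0]],[[0,0,0],[0,0,0]]]'

```text
t: 4.43
tcp_pos: [0.496, -0.2606, 0.0438]
tool_rot: [[0.045, 0.999, -0.009], [0.999, -0.045, 0.006], [0.005, -0.009, -1.0]]
wrist_force: [-1.9, 0.5, -1.6]
finger_gap: 0.0001
finger_force: 0.0
```

```bash
python3 - <<'E'
from h import *
s=imaging.snapshot("side"); cv2.imwrite("pics/side1.png",cv2.resize(s["color"][170:330,220:420],None,fx=3.5,fy=3.5))
E
```

```text
(no output)
```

View pics/side1.png

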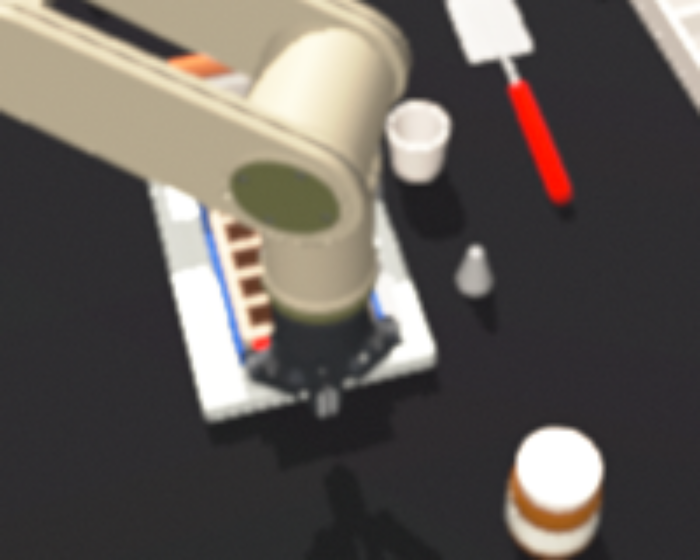

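The fingertips, at crop (327,400), are just behind the red plate, whose corner shows at (260,345). They are clear of everything.

servo_tool --motion '[[[0.5,0,0],[0,0,0]],[[0.4,0,0],[0,0,0]],[[0.25,0,0],[0,0,0]],[[0.25,0,0],[0,0,0]],[[0.25,0,0],[0,0,0]],[[0.25,0,0],[0,0,0]],[[0.25,0,0],[0,0,0]],[[0.25,0,0],[0,0,0]],[[0.25,0,0],[0,0,0]]]'

```text
t: 5.23
tcp_pos: [0.5053, -0.1863, 0.0524]
tool_rot: [[0.047, 0.999, 0.004], [0.999, -0.047, -0.006], [-0.006, 0.004, -1.0]]
wrist_force: [0.8, -11.6, -2.1]
finger_gap: -0.0001
finger_force: 6.1
```

servo_tool --motion '[[[0.28,0,0.05],[0,0,0]],[[0.28,0,0.05],[0,0,0]],[[0.28,0,0],[0,0,0]],[[0.28,0,0],[0,0,0]],[[0,0,0],[0,0,0]],[[0,0,0],[0,0,0]]]'

```text
t: 5.73
tcp_pos: [0.508, -0.152, 0.0505]
tool_rot: [[0.046, 0.999, 0.006], [0.999, -0.046, -0.005], [-0.004, 0.006, -1.0]]
wrist_force: [1.3, -8.7, 4.7]
finger_gap: -0.0001
finger_force: 4.2
```

```bash
python3 - <<'E'
from h import *
for n in("top","side"):
    s=imaging.snapshot(n); p=pts(s); hsv=cv2.cvtColor(s["color"],cv2.COLOR_BGR2HSV).astype(int)
    m=((hsv[...,0]<8)|(hsv[...,0]>172))&(hsv[...,1]>150)&(hsv[...,2]>70)&(p[...,1]>-.35)&(p[...,1]<0.0)&(p[...,0]<.6)&(p[...,0]>.4)
    print(n,m.sum(),np.median(p[m],0),np.percentile(p[m][:,1],[5,95]) if m.any() else 0)
s=sensors.sense();print(s["tcp_pos"],s["wrist_force"])
E
```

```text
top 19 [ 0.47007984 -0.13031159  0.06425784] [-0.13701025 -0.12756851]
side 151 [ 0.48520352 -0.14257784  0.0521556 ] [-0.1661577 -0.1365291]
[ 0.50793353 -0.15223844  0.0504414 ] [ 1.82128424 -8.05763184  4.05924088]
```

The plate has moved about 73 mm, well past the pin. I'll back off and let it latch.

servo_tool --motion '[[[-0.5,0,0],[0,0,0]],[[-0.9,0,0],[0,0,0]],[[-0.9,0,0],[0,0,0]],[[-0.9,0,0],[0,0,0]],[[-0.4,0,0],[0,0,0]],[[0,0,-0.6],[0,0,0]],[[0,0,-1],[0,0,0]],[[0,0,-1],[0,0,0]],[[0,0,-1],[0,0,0]],[[0,0,-1],[0,0,0]],[[0,0,-1],[0,0,0]],[[0,0,-0.6],[0,0,0]],[[0,0,0],[0,0,0]],[[0,0,0],[0,0,0]]]'

```text
t: 7.0
tcp_pos: [0.5015, -0.2582, 0.2357]
tool_rot: [[0.047, 0.999, 0.004], [0.999, -0.047, -0.002], [-0.002, 0.004, -1.0]]
wrist_force: [0.7, -0.5, 0.1]
finger_gap: -0.0002
finger_force: 0.0
```

```bash
python3 - <<'E'
from h import *
for n in("top","side"):
    s=imaging.snapshot(n); p=pts(s); hsv=cv2.cvtColor(s["color"],cv2.COLOR_BGR2HSV).astype(int)
    m=((hsv[...,0]<8)|(hsv[...,0]>172))&(hsv[...,1]>150)&(hsv[...,2]>70)&(p[...,1]>-.35)&(p[...,1]<0.0)&(p[...,0]<.6)&(p[...,0]>.4)
    print(n,m.sum(),np.median(p[m],0),np.percentile(p[m][:,1],[5,95]) if m.any() else 0)
    m=(abs(hsv[...,0]-26)<7)&(hsv[...,1]>120)&(p[...,2]>.07)&(np.hypot(p[...,0]-.581,p[...,1]+.057)<.03)
    print("knob",m.sum(),np.median(p[m],0))
s=sensors.sense();print(s["t"],s["tcp_pos"],s["tool_rot"],s["wrist_force"])
E
```

```text
top 72 [ 0.50042604 -0.16243164  0.06339627] [-0.16919911 -0.15839342]
knob 10 [ 0.58303551 -0.05681977  0.11451676]
side 290 [ 0.5043493  -0.16927433  0.05855702] [-0.17343601 -0.15963796]
knob 0 [nan nan nan]
7.1 [ 0.5000598  -0.25758924  0.23253816] [[ 4.68684723e-02  9.98900754e-01 -7.93779168e-04]
 [ 9.98900905e-01 -4.68679932e-02  6.11705972e-04]
 [ 5.73830720e-04 -8.21576453e-04 -9.99999498e-01]] [-0.48054312  0.39846129 -0.3296597 ]
  return _methods._mean(a, axis=axis, dtype=dtype,
  ret = um.true_divide(
```

Plate travel is now about 44 mm with the pin knob down at its original height, so it's latched. Next, the button.

servo_tool --motion '[[[1,-0.13,0],[0,0,0]],[[1,-0.13,0],[0,0,0]],[[1,-0.13,0],[0,0,0]],[[1,-0.13,0],[0,0,0]],[[1,-0.13,0],[0,0,0]],[[1,-0.13,0],[0,0,0]],[[1,-0.13,0],[0,0,0]],[[1,-0.13,0],[0,0,0]],[[1,-0.13,0],[0,0,0]],[[1,-0.13,0],[0,0,0]],[[1,-0.13,0],[0,0,0]],[[1,-0.13,0],[0,0,0]],[[1,-0.13,0],[0,0,0]],[[1,-0.13,0],[0,0,0]],[[1,-0.13,0],[0,0,0]],[[1,-0.13,0],[0,0,0]],[[1,-0.13,0],[0,0,0]],[[1,-0.13,0],[0,0,0]],[[1,-0.13,0],[0,0,0]],[[1,-0.13,0],[0,0,0]]]'

```text
t: 8.77
tcp_pos: [0.4495, 0.3458, 0.2312]
tool_rot: [[0.047, 0.999, -0.003], [0.999, -0.047, -0.002], [-0.002, -0.003, -1.0]]
wrist_force: [0.3, -0.3, 0.4]
finger_gap: 0.0001
finger_force: 0.0
```

servo_tool --motion '[[[0.9,0,0],[0,0,0]],[[0,0,0],[0,0,0]],[[0,0,0],[0,0,0]],[[0,0,0],[0,0,0]]]'

```text
t: 9.1
tcp_pos: [0.4514, 0.371, 0.2316]
tool_rot: [[0.047, 0.999, -0.002], [0.999, -0.047, -0.002], [-0.002, -0.002, -1.0]]
wrist_force: [-0.1, 0.6, -0.4]
finger_gap: 0.0
finger_force: 0.0
```

servo_tool --motion '[[[0,0,0.9],[0,0,0]],[[0,0,0.9],[0,0,0]],[[0,0,0.9],[0,0,0]],[[0,0,0.9],[0,0,0]],[[0,0,0.6],[0,0,0]],[[0,0,0.3],[0,0,0]],[[0,0,0.1],[0,0,0]],[[0,0,0],[0,0,0]],[[0,0,0],[0,0,0]],[[0,0,0],[0,0,0]]]'

```text
t: 9.93
tcp_pos: [0.4534, 0.3721, 0.0973]
tool_rot: [[0.048, 0.999, 0.002], [0.999, -0.048, 0.002], [0.002, 0.002, -1.0]]
wrist_force: [0.1, -0.4, 0.1]
finger_gap: -0.0001
finger_force: 0.0
```

servo_tool --motion '[[[0,0,0.1],[0,0,0]],[[0,0,0.1],[0,0,0]],[[0,0,0.1],[0,0,0]],[[0,0,0],[0,0,0]],[[0,0,0],[0,0,0]]]'

```text
t: 10.35
tcp_pos: [0.4519, 0.3714, 0.0859]
tool_rot: [[0.047, 0.999, -0.001], [0.999, -0.047, -0.0], [-0.0, -0.001, -1.0]]
wrist_force: [0.9, 0.2, 0.1]
finger_gap: 0.0
finger_force: 0.0
```

servo_tool --motion '[[[0,0,0.1],[0,0,0]],[[0,0,0.1],[0,0,0]],[[0,0,0.1],[0,0,0]],[[0,0,0],[0,0,0]],[[0,0,0],[0,0,0]]]'

```text
t: 10.77
tcp_pos: [0.4523, 0.3717, 0.0774]
tool_rot: [[0.048, 0.999, 0.0], [0.999, -0.048, 0.0], [0.0, 0.0, -1.0]]
wrist_force: [-0.2, 0.3, 2.5]
finger_gap: -0.0001
finger_force: 1.4
```

servo_tool --motion '[[[0,0,0.08],[0,0,0]],[[0,0,0.08],[0,0,0]],[[0,0,0],[0,0,0]],[[0,0,0],[0,0,0]]]'

```text
t: 11.1
tcp_pos: [0.4525, 0.3718, 0.0739]
tool_rot: [[0.047, 0.999, 0.001], [0.999, -0.047, 0.0], [0.0, 0.001, -1.0]]
wrist_force: [-4.2, -3.1, 13.6]
finger_gap: -0.0
finger_force: 6.8
```

13.6 N is well above the 5 N full-travel spring force, so the button is bottomed. Now I'll lift.

servo_tool --motion '[[[0,0,0],[0,0,0]],[[0,0,-0.3],[0,0,0]],[[0,0,-0.8],[0,0,0]],[[0,0,-1],[0,0,0]],[[0,0,-1],[0,0,0]],[[0,0,-1],[0,0,0]],[[0,0,-0.6],[0,0,0]],[[-0.8,-0.9,0],[0,0,0]],[[-0.8,-0.9,0],[0,0,0]],[[0,0,0],[0,0,0]],[[0,0,0],[0,0,0]],[[0,0,0],[0,0,0]],[[0,0,0],[0,0,0]]]'

```text
t: 12.18
tcp_pos: [0.3969, 0.3268, 0.214]
tool_rot: [[0.048, 0.999, 0.001], [0.999, -0.048, 0.001], [0.001, 0.001, -1.0]]
wrist_force: [-0.3, 1.1, -1.2]
finger_gap: 0.0
finger_force: 0.0
```

```bash
python3 - <<'E'
from h import *
s=imaging.snapshot("side"); cv2.imwrite("pics/side2.png",s["color"])
p=pts(s); h=cv2.cvtColor(s["color"],cv2.COLOR_BGR2HSV).astype(int)
m=((h[...,0]<8)|(h[...,0]>172))&(h[...,1]>150)&(h[...,2]>70)&(p[...,1]>-.35)&(p[...,1]<0.0)&(p[...,0]<.6)&(p[...,0]>.4)
print(m.sum(),np.median(p[m],0))
m=(abs(h[...,0]-67)<18)&(h[...,1]>100)&(abs(p[...,0]-.4525)<.04)&(abs(p[...,1]-.372)<.04)
print(m.sum(),np.median(p[m],0),np.nanpercentile(p[m][:,2],95) if m.any() else 0, sensors.sense()["wrist_force"])
E
```

```text
288 [ 0.50487793 -0.16891528  0.05801874]
62 [0.45146074 0.36630428 0.07032165] 0.07655166977818519 [-0.21900655  0.52047715  0.95941745]
```

View pics/side2.png

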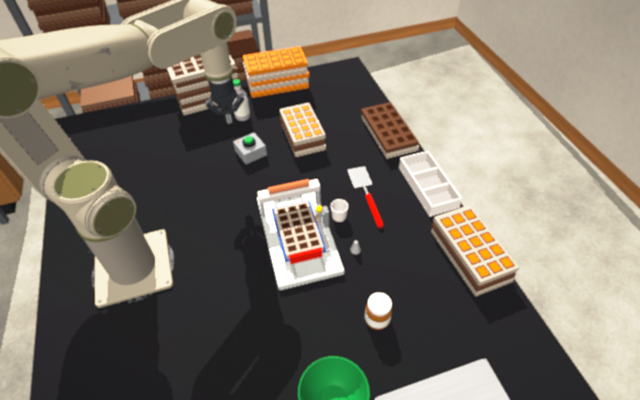

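The carriage is latched at mid position (plate at (306,255)), the button is back up at (249,142), and the bystanders haven't moved. The arm is clear.

```bash
python3 -c "
from rig import ticket; print(ticket.close_job())"
```

```text
the job is handed in; nothing more can be done
None
```

I pushed the carriage about 73 mm, past its stop pin. It sprang back and latched at about 44 mm, then I pressed the start button fully and let it come back up, and handed the job in at about 12 s; no verdict was returned.

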